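# Put four repair parts into the pockets cut for them

### The job

Lay out the repair kit: put the finned heatsink, the connector hood, the tape roll and the small round tin each into the grey tray whose pocket has its outline, one part to a tray, lying flat on the pocket floor with its base down as it lay on the bench. The heatsink lies lengthwise in its pocket, and the hood's cable stub lies in the narrow slot of its pocket. Leave the steel beaker and the blue bottle standing where they are.

Things in the scene. Friction and masses are not known exactly. Their poses are not given: they have to be found in the camera images.
- heatsink: Loose, lies on the bench; origin at the centre of its underside. Pale aluminium heatsink with upright fins, 45 mm along its x, 60 mm along its y, 28 mm high, a solid block to the touch; grip it across the 45 mm (its x). Turning it half round makes no difference. About 0.14 kg.
- connector_hood: Loose, lies on the bench; origin at the centre of its underside. Grey D-sub connector hood, 76 mm (x) by 44 mm (y), 16 mm high. Broad body x -25 to 9 mm, y -22 to 22 mm, tapering to +x; face and two thumbscrews stick out to x = -38 mm, a 9 mm thick black cable stub to x = +38 mm. Grip the body across y at about x = -12 mm. 0.04 kg.
- tape_roll: Loose, lies on the bench; origin at the centre of its underside. Roll of green tape lying flat, 60 mm diameter (62 mm over the loose tape end at +y), 18 mm high; the hole in it is filled to the touch, so grip it from outside across its x (60 mm). Any yaw will do. About 0.05 kg.
- tin: Loose, lies on the bench; origin at the centre of its underside. Small round tin of pale, almost white metal, 27 mm diameter, 18 mm high. Any yaw will do. About 0.04 kg.
- heatsink_nest: Fixed grey plastic tray, rim 7 mm wide, rim top 8 mm and dark pocket floor 4 mm above the bench. Origin on the bench under the place for the part's origin. For the heatsink: 75 mm (x) by 90 mm (y), rectangular pocket 61 mm (x) by 76 mm (y), 8 mm to spare on each side. The heatsink's y goes along the tray's y, either way round.
- connector_nest: Fixed grey plastic tray, rim 7 mm wide, rim top 8 mm and dark pocket floor 4 mm above the bench. Origin on the bench under the place for the part's origin. For the hood: 106 mm (x) by 74 mm (y); pocket wide at x -46 to 17 mm, y -30 to 30 mm, then a slot for the cable stub at x 17 to 46 mm, y -12.5 to 12.5 mm. The hood's x goes the same way as the tray's x.
- tape_nest: Fixed grey plastic tray, rim 7 mm wide, rim top 8 mm and dark pocket floor 4 mm above the bench. Origin on the bench under the place for the part's origin. For the tape roll: square, 92 mm a side, with a large round pocket of 78 mm diameter.
- tin_nest: Fixed grey plastic tray, rim 7 mm wide, rim top 8 mm and dark pocket floor 4 mm above the bench. Origin on the bench under the place for the part's origin. For the tin: square, 57 mm a side, with a small round pocket of 43 mm diameter.
- beaker: Bystander: open steel beaker, 58 mm diameter, 63 mm high, loose, standing upright behind the work on the left; origin at the centre of its underside. Also in the room: a round fume hood hangs over x 0.42 to 0.65 m, y 0.29 to 0.51 m, from 0.55 m up, in the way of a raised forearm.
- bottle: Bystander: blue dropper bottle, white nozzle, 36 mm diameter, 98 mm high, loose, upright, right of the work; origin at the centre of its underside. Also in the room: the microscope's 40 mm high base (x from 0.54 m, y -0.09 to 0.18 m), post, and a boom across the bench to the right, 0.24 to 0.36 m up, x from 0.62 m.
Things that resemble listed ones, but are neither listed nor needed, are in the scene too. Leave any brown look-alike of the connector_hood alone.

How it is judged:
At the end, for the whole second after the job is handed in: All four parts lie flat (within 0.08 rad) and at rest on their own pocket's floor (underside 2 to 6.5 mm over the bench), origin within 13 mm of the tray's; heatsink and hood aligned within 0.4 rad, cable stub in the slot. Beaker and bottle within 30 mm of their start (horizontal distance between heatsink and heatsink_nest below 0.013 m and z of heatsink in the frame of heatsink_nest between 0.002 and 0.0065 m and angle between each of heatsink, connector_hood, tape_roll, tin's own z axis and vertical below 0.08 rad and linear speed of each of heatsink, connector_hood, tape_roll, tin below 0.02 m/s and angle between the x axis of heatsink and the x axis of heatsink_nest, either way round below 0.4 rad and horizontal distance between connector_hood and connector_nest below 0.013 m and z of connector_hood in the frame of connector_nest between 0.002 and 0.0065 m and angle between the x axis of connector_hood and the x axis of connector_nest, either way round below 0.4 rad and horizontal distance between tape_roll and tape_nest below 0.013 m and z of tape_roll in the frame of tape_nest between 0.002 and 0.0065 m and horizontal distance between tin and tin_nest below 0.013 m and z of tin in the frame of tin_nest between 0.002 and 0.0065 m and distance of each of beaker, bottle from where it was at the start of the episode below 0.03 m); the robot touches nothing.
It fails at once if the beaker is pushed away or knocked over (distance of beaker from where it was at the start of the episode above 0.03 m or angle between beaker's own z axis and vertical above 0.5 rad).
It fails at once if the bottle is pushed away or knocked over (distance of bottle from where it was at the start of the episode above 0.03 m or angle between bottle's own z axis and vertical above 0.5 rad).
It also fails if it takes over 102 s, if anything falls off the work surface, if the arm or the gripper's body presses on something with over 40 N, if the wrist force passes 120 N, or if a joint passes its speed limit or range.

### The arm

A 7-joint arm with a two-finger parallel gripper is mounted at the origin on a cart in front of the work surface, level with it; the furniture and walls round the work are solid. World frame = base frame: x ahead of the robot, y to its left, z up, the work surface at z = 0. Lengths are in m, angles in rad, forces in N, time in s.
With the tool pointing down it reaches from about 0.425 to 0.95 m from the base axis. Payload 16.7 kg.
Tool frame: the origin (TCP) lies at the very end of the fingers, on their centre line; the grasp point (between the pads) lies 19 mm behind it (manip.grip_depth is the distance from the TCP to the grasp point, in m); z points along the fingers, y is the line along which they close (so a half turn about z gives the same grasp; the last joint's range is limited). The gripper opens to 94 mm and grips with 3 to 60 N. Pads are 16 mm wide; open, the fingers measure 119 mm over their backs; the gripper's body (75 mm by 177 mm) begins 78 mm behind the grasp point.
Start: joints at [-1.312, 0.426, 0.074, 1.606, -0.034, 1.111, -0.067], TCP at [0.268, 0.619, 0.205] pointing down, gripper open.
Joint ranges: [-2.85, 2.85], [-0.5, 2.14], [-1.23, 1.37], [0.21, 2.46], [-1.02, 4.16], [0.16, 2.05], [-2.73, 2.73]. Speed limits (rad/s): [1.89, 1.89, 2.39, 2.39, 3.01, 3.01, 3.01].

### API

Orientations are given as a unit quaternion [w, x, y, z].
In Python, from station import manip gives the robot as it stands.
- The arm moves only by the tool apply_moves, never from a script. Its argument "moves" is text: rows parted by semicolons, each of 6 numbers parted by spaces: the shift along the tool's x, y, z in cm, then the turn, a rotation vector about the tool's x, y, z in degrees. In form: x y z wx wy wz; .... A call has 1 to 20 rows; each row shifts and turns the commanded pose from where the row before left it, along the tool's axes as they then stand; what a row does not reach is not made up. A row lasts 1/10 s, in which the tool goes at most 50 mm and 8.59 degrees, less where a joint would pass 70% of its speed; a pose out of reach is approached as far as the arm can. A call with a gripper value outside its range is refused whole. "gripper" is the closure in counts, from 0 (fully open) to 255 (shut), set as the call begins (left out, the last holds). The fingers move at their own pace and stop on an object; "newtons" is the grip in N (left out, the last holds). Time passes only in rows, so rows that do not move let the fingers close. It gives the time, the measured TCP pose, the force, the opening and the grip force at its end, in the units of the state.
- manip.state(): the state, without advancing time (a new reading comes with each control period).
- manip.camera(name): name is "scene" or "top" or "wrist"; returns a dict with "color" (480x640x3 uint8, blue, green, red), "range_z" (480x640 float32, m along the optical axis (not along the pixel's ray), 0 where there is no reading), "intrinsics" (3x3 intrinsics, pixels), "dist_coeffs" ([k1, k2, p1, p2, k3] as OpenCV has them; the pictures are not rectified), "extrinsics" (4x4, takes a point from world to camera coordinates); the wrist camera has in their place "tool_from_camera" (4x4, takes a point from camera to tool coordinates, whose origin is the TCP and whose axes are the flange's). Camera axes: x right, y down, z forward; pixel columns grow to the right and rows downward; lengths in m; the calibration is good to about 2 mm. A picture is of the moment at which its call begins: read the wrist's pose just before it.
- manip.sign_off(): hands the job in; it is judged then, once.
The state is a dict: "time": time; "joint_positions": joint angles; "joint_vel": joint speeds; "joint_torque": joint torques, N m; "ee_pos": TCP position; "tool_rot": TCP orientation; "force": force on the tool from outside, world axes, zero at the start; "moment": the same for the moment, N m; "width": opening from 0.0 (shut) to 1.0 (fully open); "finger_force": force on a finger pad.
Only numpy, scipy, OpenCV 4.12 (cv2) and the standard library are available. Lean on these libraries where they do the work, as an engineer would, in place of code of your own. Each camera call takes 0.05 s, during which the arm holds its last target. There are 200 camera calls.

## Working session

There is one attempt and no reset: what is moved stays moved. The work goes in short steps, Python scripts to look and compute and a tool call to move; the robot and the scene stay as the last step left them, time stands still between calls to the robot, and variables do not carry over. Pictures are saved under pics/ and viewed, at most 14 in all, crops included, and the job is handed in when it is done.

Besides the shell and the picture viewer there is one more tool, called after "Call:" as a command line: name --argument value ..., lists and objects as JSON in quotes. apply_moves: Moves the arm, as the interface text tells. Its arguments: {"type":"object","properties":{"moves":{"type":"string"},"gripper":{"type":"number"},"newtons":{"type":"number"}},"required":["moves"]}

```bash
ls; mkdir -p pics
cat > h.py <<'E'
import numpy as np, cv2
from station import manip
def save(n,f):
    c=manip.camera(n); cv2.imwrite('pics/%s.png'%f,c['color']); np.savez('pics/%s.npz'%f,**c); return c
E
python3 - <<'E'
from h import *
s=manip.state(); print({k:np.round(v,3) for k,v in s.items()}); print(manip.grip_depth)
for n in('top','scene'):
    c=save(n,n+'0'); print(n,c['intrinsics'].round(1).tolist(),c['dist_coeffs'],c['extrinsics'].round(3).tolist())
E
```

```text
pics
{'time': np.float64(0.0), 'joint_positions': array([-1.312,  0.427,  0.074,  1.607, -0.034,  1.111, -0.067]), 'joint_vel': array([ 0.   , -0.   , -0.001, -0.001,  0.   , -0.001, -0.   ]), 'joint_torque': array([ 1.0000e-03, -9.3583e+01,  3.6680e+00, -4.5418e+01, -4.9000e-02,
        2.1000e-02,  0.0000e+00]), 'ee_pos': array([0.268, 0.619, 0.205]), 'tool_rot': array([-0.   ,  0.203,  0.979, -0.001]), 'force': array([ 0.227, -1.069,  0.829]), 'moment': array([0.023, 0.008, 0.013]), 'finger_force': np.float64(0.0), 'width': np.float64(1.003)}
0.0188
top [[545.0, 0.0, 326.2], [0.0, 545.0, 244.6], [0.0, 0.0, 1.0]] [-0.15623066  0.          0.          0.          0.        ] [[0.003, -1.0, 0.023, -0.174], [-0.99, -0.006, -0.14, 0.471], [0.14, -0.022, -0.99, 1.62], [0.0, 0.0, 0.0, 1.0]]
scene [[598.5, 0.0, 318.6], [0.0, 598.5, 240.9], [0.0, 0.0, 1.0]] [0.07008186 0.         0.         0.         0.        ] [[0.581, -0.814, -0.008, -0.411], [-0.629, -0.443, -0.639, 0.254], [0.517, 0.376, -0.769, 1.426], [0.0, 0.0, 0.0, 1.0]]
```

View pics/top0.png

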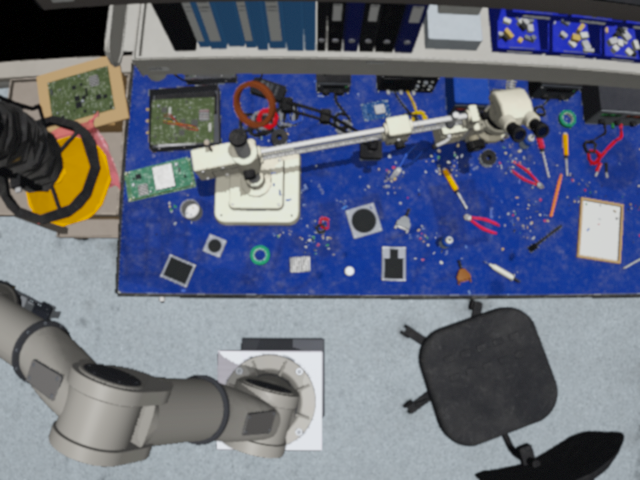

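View pics/scene0.png

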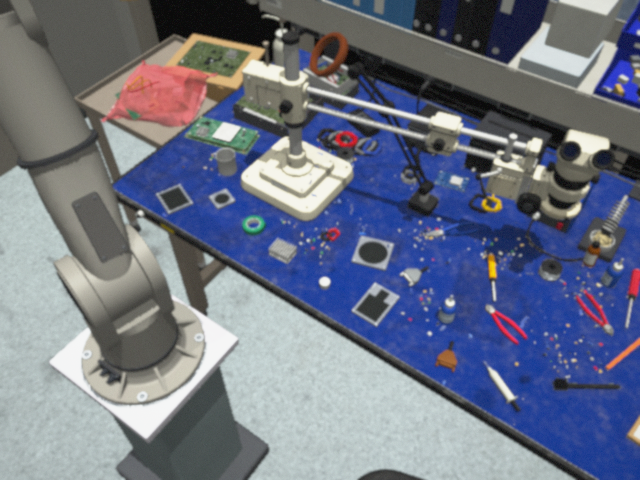

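The top view shows, by pixel:
- **Trays:** heatsink (178,270), tin (215,245), tape (363,220), connector (394,264).
- **Parts:** tape roll (260,254), heatsink (300,264), tin (349,271), grey hood (402,223).
- **Leave alone:** brown hood (463,273), bottle (448,240), beaker (190,209).
- **Possible confusions:** grey versus brown hood, the green ring at (568,118) versus the tape roll, and the white bits and beaker versus the tin.

A close crop will check these choices.

```bash
cat >> h.py <<'E'
def pix2w(c,uv,z):
    p=cv2.undistortPoints(np.array(uv,float).reshape(-1,1,2),c['intrinsics'],c['dist_coeffs']).reshape(-1,2)
    E=c['extrinsics'];R=E[:3,:3];C=-R.T@E[:3,3]
    d=np.c_[p,np.ones(len(p))]@R
    return C+d*((z-C[2])/d[:,2])[:,None]
E
python3 - <<'E'
from h import *
c=np.load('pics/top0.npz')
im=c['color'][195:295,150:480]
cv2.imwrite('pics/crop0.png',cv2.resize(im[:,:200],None,fx=4,fy=4,interpolation=cv2.INTER_CUBIC))
cv2.imwrite('pics/crop1.png',cv2.resize(im[:,170:],None,fx=5,fy=5,interpolation=cv2.INTER_CUBIC))
for n,uv,z in [('hsn',(178,270),.004),('tinn',(215,245),.004),('tape',(260,254),.018),('hs',(300,264),.028),('tin',(349,271),.018),('tapen',(363,220),.004),('connn',(394,264),.004),('hood',(402,223),.016),('bottle',(448,240),.098),('beaker',(190,209),.063)]:
    print(n,pix2w(c,uv,z)[0].round(3), (1.62-c['range_z'][uv[1],uv[0]]))
E
```

```text
hsn [0.394 0.286 0.004] -0.044250607
tinn [0.472 0.172 0.004] -0.056094646
tape [0.444 0.03  0.018] -0.06592786
hs [ 0.413 -0.093  0.028] -0.023798466
tin [ 0.393 -0.242  0.018] -0.042211056
tapen [ 0.554 -0.287  0.004] -0.08141124
connn [ 0.417 -0.382  0.004] -0.06781554
hood [ 0.544 -0.408  0.016] -0.06586504
bottle [ 0.479 -0.531  0.098] -0.004558921
beaker [0.574 0.242 0.063] -0.06912732
```

View pics/crop0.png

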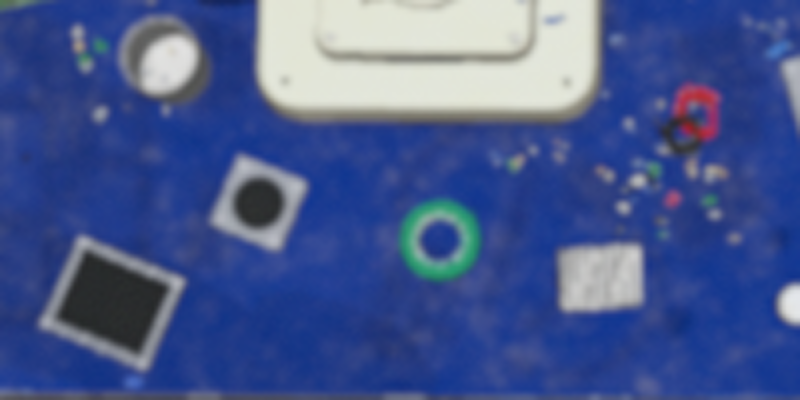

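View pics/crop1.png

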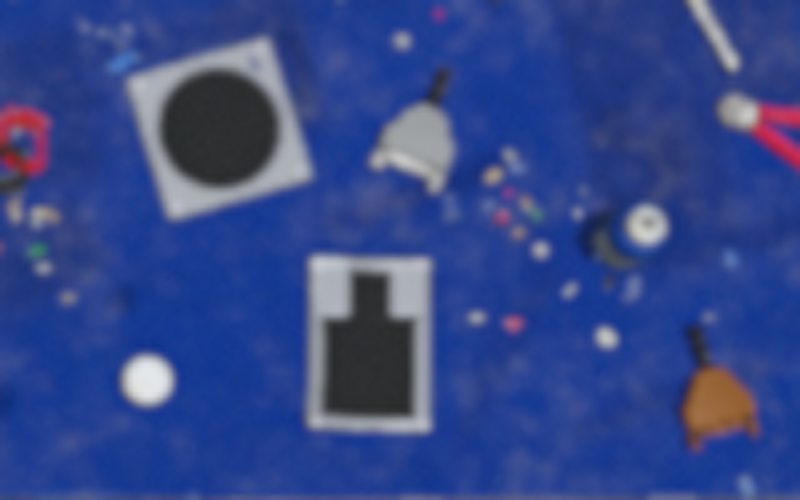

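The crop confirms the grey hood at top (402,223), with its stub towards the upper right. The brown look-alike at (463,273) stays. All four trays and parts are clear, so I'll compute poses from corners.

Run:
```python
from h import *
c=np.load('pics/top0.npz')
a=lambda L:[(150+(u-1.5)/4,195+(v-1.5)/4) for u,v in L]
b=lambda L:[(320+(u-2)/5,195+(v-2)/5) for u,v in L]
def rect(n,uv,z):
    w=pix2w(c,uv,z)[:,:2]; e=np.roll(w,-1,0)-w
    print(n,w.mean(0).round(4),'edges',np.linalg.norm(e,axis=1).round(3),'ang',np.degrees(np.arctan2(e[:,1],e[:,0])).round(1))
rect('hsn',a([(82,237),(186,281),(146,370),(40,327)]),.008)
rect('tinn',a([(240,153),(308,184),(278,250),(210,220)]),.008)
rect('hs',a([(558,246),(640,243),(645,306),(562,312)]),.028)
rect('tapen',b([(127,78),(270,37),(313,178),(174,220)]),.008)
rect('conn',b([(310,256),(432,256),(433,432),(308,430)]),.008)
print('tape',pix2w(c,a([(440,239)]),.018), 'tin',pix2w(c,b([(148,380)]),.018))
print('tinpocket',pix2w(c,a([(258,203)]),.004),'tapepocket',pix2w(c,b([(220,127)]),.004))
print('hood',pix2w(c,b([(377,162),(436,187),(444,72)]),.009))
print('bottle',pix2w(c,b([(648,226)]),.098),'beaker',pix2w(c,a([(163,57)]),.063))
```

```text
hsn [0.3917 0.2848] edges [0.09  0.075 0.09  0.077] ang [-112.   157.2   69.1  -23.3]
tinn [0.4718 0.1737] edges [0.059 0.056 0.058 0.057] ang [-114.   157.1   66.9  -22.4]
hs [ 0.4133 -0.0923] edges [0.062 0.048 0.063 0.05 ] ang [ -87.5 -175.1   94.5    4.1]
tapen [ 0.553  -0.2892] edges [0.094 0.093 0.091 0.094] ang [ -73.2 -163.8  107.3   18. ]
conn [ 0.4187 -0.3812] edges [0.076 0.109 0.078 0.108] ang [-89.6 179.4  89.2  -1.2]
tape [[0.44246978 0.03157669 0.018     ]] tin [[ 0.39431857 -0.24248783  0.018     ]]
tinpocket [[0.47127855 0.17510207 0.004     ]] tapepocket [[ 0.55430134 -0.28883949  0.004     ]]
hood [[ 0.53206062 -0.38644756  0.009     ]
 [ 0.51656965 -0.4232917   0.009     ]
 [ 0.58976619 -0.42979574  0.009     ]]
bottle [[ 0.479435   -0.53464705  0.098     ]] beaker [[0.57416222 0.24061898 0.063     ]]
```

Call:
apply_moves --moves "0 0 0 0 0 -7.8; 0 0 0 0 0 -7.8; 0 0 0 0 0 -7.8; -1.2 -3.9 0.4 0 0 0; -1.2 -3.9 0.4 0 0 0; -1.2 -3.9 0.4 0 0 0; -1.2 -3.9 0.4 0 0 0; -1.2 -3.9 0.4 0 0 0; -1.2 -3.9 0.4 0 0 0; -1.2 -3.9 0.4 0 0 0; -1.2 -3.9 0.4 0 0 0; -1.2 -3.9 0.4 0 0 0; -1.2 -3.9 0.4 0 0 0; -1.2 -3.9 0.4 0 0 0; -1.2 -3.9 0.4 0 0 0; -1.2 -3.9 0.4 0 0 0; -1.1 -3.9 0.4 0 0 0; -1.1 -3.9 0.4 0 0 0; 0 0 0 0 0 0; 0 0 0 0 0 0" --gripper 0 --newtons 15

```text
time: 2.1
ee_pos: [0.4459, 0.0336, 0.1453]
tool_rot: [-0.0, 0.001, 1.0, -0.0]
force: [0.5, 0.4, 0.0]
width: 0.996
finger_force: 0.0
```

```bash
cat >> h.py <<'E'
from scipy.spatial.transform import Rotation as Ro
def wrist(f):
    s=manip.state(); c=dict(save('wrist',f))
    q=np.array(s['tool_rot']); T=np.eye(4);T[:3,:3]=Ro.from_quat(q[[1,2,3,0]]).as_matrix();T[:3,3]=s['ee_pos']
    c['extrinsics']=np.linalg.inv(T@c['tool_from_camera']); return c
def goto(x,y,z,head):
    """shift in tool cm from the present pose (before turning), turn of tool-y heading (deg about tool z)"""
    s=manip.state(); q=np.array(s['tool_rot']);R=Ro.from_quat(q[[1,2,3,0]]).as_matrix()
    h=np.degrees(np.arctan2(R[1,1],R[0,1])); dz=-((head-h+90)%180-90)
    d=np.array([x,y,z])-s['ee_pos']
    R2=R@Ro.from_euler('z',dz,degrees=True).as_matrix()
    print('shift now',(R.T@d*100).round(2),'turn',round(dz,1),'shift after turn',(R2.T@d*100).round(2))
def blob(c,mask,z,name=''):
    n,l,st,ce=cv2.connectedComponentsWithStats(mask.astype(np.uint8))
    i=1+np.argmax(st[1:,4]); cn=cv2.findContours((l==i).astype(np.uint8),0,2)[0][0]
    h=pix2w(c,cn.reshape(-1,2)+0.0,z)[:,:2].astype(np.float32)
    print(name,st[i],'rect',[np.round(v,4) for v in cv2.minAreaRect(h*1000)]); return l==i
E
python3 - <<'E'
from h import *
c=wrist('w1'); hsv=cv2.cvtColor(c['color'],cv2.COLOR_BGR2HSV)
m=cv2.inRange(hsv,(40,80,40),(90,255,255))>0
blob(c,m,.018,'tape')
print(c['tool_from_camera'].round(3))
E
```

```text
tape [ 282  187   79   79 2749] rect [array([440.9572,  34.119 ]), array([59.2298, 60.6186]), np.float64(89.8573)]
[[ 0.    -0.963 -0.268  0.078]
 [ 1.     0.     0.001 -0.   ]
 [-0.001 -0.268  0.963 -0.18 ]
 [ 0.     0.     0.     1.   ]]
```

View pics/w1.png

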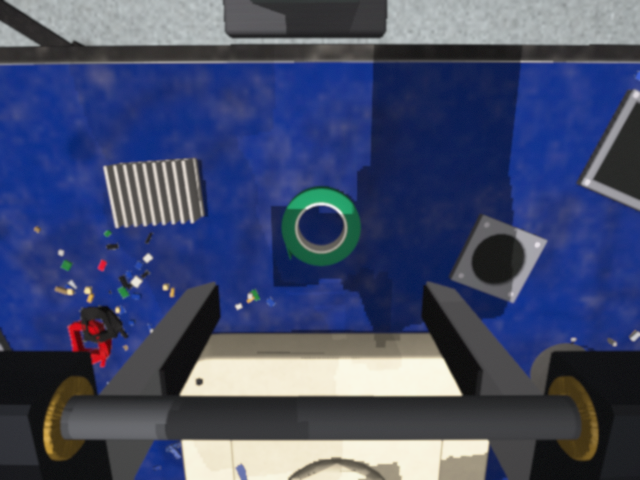

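The wrist view shows the tape roll at (321,227), measuring 60 mm, at (0.441, 0.034). The heatsink is at (155,192) and the tin tray at (499,258). Descend and grip the tape.

Call:
apply_moves --moves "0.4 0 4 0 0 0; 0 0 4 0 0 0; 0 0 3 0 0 0; 0 0 1.8 0 0 0; 0 0 1 0 0 0; 0 0 0 0 0 0; 0 0 0 0 0 0"

```text
time: 2.85
ee_pos: [0.4424, 0.0348, 0.0081]
tool_rot: [0.0, -0.0, 1.0, 0.0]
force: [0.0, 0.1, 0.4]
width: 1.001
finger_force: 0.0
```

Call:
apply_moves --moves "0 0 0 0 0 0; 0 0 0 0 0 0; 0 0 0 0 0 0; 0 0 0 0 0 0; 0 0 0 0 0 0; 0 0 0 0 0 0; 0 0 0 0 0 0; 0 0 0 0 0 0; 0 0 0 0 0 0; 0 0 0 0 0 0" --gripper 255

```text
time: 3.85
ee_pos: [0.4422, 0.0342, 0.0076]
tool_rot: [0.0, 0.0, 1.0, 0.0]
force: [-1.1, -0.3, 6.8]
width: 0.62
finger_force: 15.0
```

Run:
```python
from h import *
c=dict(np.load('pics/w1.npz'))
T=np.eye(4);T[:3,:3]=Ro.from_quat([.001,1,0,0]).as_matrix();T[:3,3]=[.4459,.0336,.1453]
c['extrinsics']=np.linalg.inv(T@c['tool_from_camera'])
for n,uv,z in(('tinn',[(482,215),(547,240),(515,302),(451,277)],.008),('hs',[(104,167),(198,158),(204,216),(115,228)],.028)):
    w=pix2w(c,uv,z)[:,:2]*1000; print(n,w.mean(0),cv2.minAreaRect(w.astype(np.float32)))
```

```text
tinn [470.22007051 176.64669114] ((470.34765625, 177.03890991210938), (59.2104377746582, 56.294010162353516), 68.6766357421875)
hs [413.16690499 -84.83642527] ((413.8792724609375, -84.61874389648438), (44.36040115356445, 69.42411804199219), 5.078612804412842)
```

Call:
apply_moves --moves "0 0 -2 0 0 0; 0 0 -4 0 0 0; 0 0 -4 0 0 0; 0 -2 -2 0 0 0; -0.6 -3.8 0 0 0 0; -0.6 -3.8 0 0 0 0; -0.6 -3.8 0 0 0 0; -0.6 -3.8 0 0 0 0; -0.6 -3.8 0 0 0 0; -0.6 -3.8 0 0 0 0; -0.6 -3.8 0 0 0 0; -0.6 -3.6 0 0 0 0; 0 0 0 0 0 0; 0 0 0 0 0 0"

```text
time: 5.25
ee_pos: [0.4894, -0.2884, 0.127]
tool_rot: [-0.001, 0.001, 1.0, -0.0]
force: [0.1, 0.9, -1.2]
width: 0.622
finger_force: 15.0
```

Run:
```python
from h import *
c=wrist('w2'); s=manip.state();print(s['ee_pos'],s['width'])
```

```text
[ 0.48953123 -0.28739393  0.12707973] 0.6162937224692214
```

View pics/w2.png

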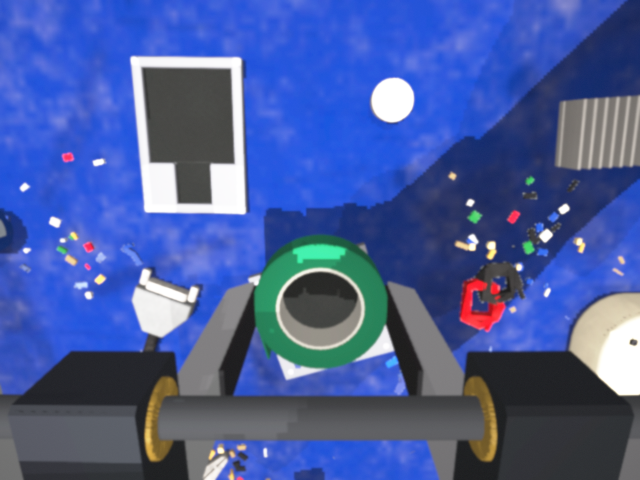

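The wrist view shows the roll held. The tape tray is half hidden beneath it, with corners near (367,246), (397,352), (287,377) and (250,278). The connector tray's outline runs from (131,57) to (246,213), the tin is at (392,100), and the hood is at (165,305).

Run:
```python
from h import *
c=dict(np.load('pics/w2.npz'))
T=np.eye(4);T[:3,:3]=Ro.from_quat([.001,1,0,0.001]).as_matrix();T[:3,3]=[.4895,-.2879,.127]
c['extrinsics']=np.linalg.inv(T@c['tool_from_camera'])
for n,uv,z in(('tapen',[(367,246),(397,352),(287,377),(250,278)],.008),('conn',[(131,57),(243,57),(246,213),(145,213)],.008)):
    w=pix2w(c,uv,z)[:,:2]*1000; e=np.roll(w,-1,0)-w; print(n,w.mean(0).round(1),w.round(1).tolist(),np.hypot(*e.T).round(),np.degrees(np.arctan2(e[:,1],e[:,0])).round(1))
print('tin',pix2w(c,[(392,100)],.018)*1000)
goto(.5535,-.287,.012,90)
```

```text
tapen [ 554. -284.] [[497.5, -253.0], [586.4, -226.3], [609.2, -315.3], [522.7, -341.5]] [93. 92. 90. 92.] [  16.7  -75.7 -163.2  105.9]
conn [ 419.4 -377.6] [[366.3, -413.5], [366.8, -338.9], [472.3, -342.0], [472.1, -416.0]] [ 75. 106.  74. 106.] [ 89.7  -1.7 -90.1 178.6]
tin [[ 394.65385103 -240.509067     18.        ]]
shift now [-6.41  0.04 11.5 ] turn -0.0 shift after turn [-6.41  0.03 11.5 ]
```

Call:
apply_moves --moves "-3.2 0.1 0 0 0 0; -3.2 0.1 0 0 0 0; 0 0 3 0 0 0; 0 0 3 0 0 0; 0 0 3 0 0 0; 0 0 1.5 0 0 0; 0 0 1 0 0 0; 0 0 0 0 0 0; 0 0 0 0 0 0; 0 0 0 0 0 0"

```text
time: 6.3
ee_pos: [0.5546, -0.2861, 0.0137]
tool_rot: [0.001, 0.0, 1.0, -0.0]
force: [-0.2, 0.3, 0.0]
width: 0.618
finger_force: 15.0
```

Call:
apply_moves --moves "0 0 0.15 0 0 0; 0 0 0 0 0 0; 0 0 0 0 0 0"

```text
time: 6.6
ee_pos: [0.554, -0.2858, 0.0112]
tool_rot: [0.0, 0.0, 1.0, -0.0]
force: [0.3, 0.1, -0.3]
width: 0.625
finger_force: 15.0
```

Call:
apply_moves --moves "0 0 0 0 0 0; 0 0 0 0 0 0; 0 0 0 0 0 0; 0 0 0 0 0 0; 0 0 0 0 0 0; 0 0 0 0 0 0; 0 0 -2 0 0 0; 0 0 -4 0 0 0; 0 0 -4 0 0 0; 0 0 -3 0 0 0; 5 0 0 0 0 0; 3 0 0 0 0 0; 0 0 0 0 0 0; 0 0 0 0 0 0" --gripper 0

```text
time: 8.0
ee_pos: [0.474, -0.2858, 0.1414]
tool_rot: [0.001, 0.0, 1.0, 0.0]
force: [1.0, -0.2, -0.4]
width: 1.003
finger_force: 0.0
```

Run:
```python
from h import *
c=wrist('w3'); s=manip.state();print(s['ee_pos'],s['width'])
hsv=cv2.cvtColor(c['color'],cv2.COLOR_BGR2HSV)
m=cv2.inRange(hsv,(40,80,40),(90,255,255))>0
blob(c,m,.022,'tape')
```

```text
[ 0.47466015 -0.28561953  0.14126948] 0.9994923159447314
tape [ 282  290   78   76 2831] rect [array([ 549.9373, -285.6402]), array([61.1778, 65.4552]), np.float64(89.9252)]
```

View pics/w3.png

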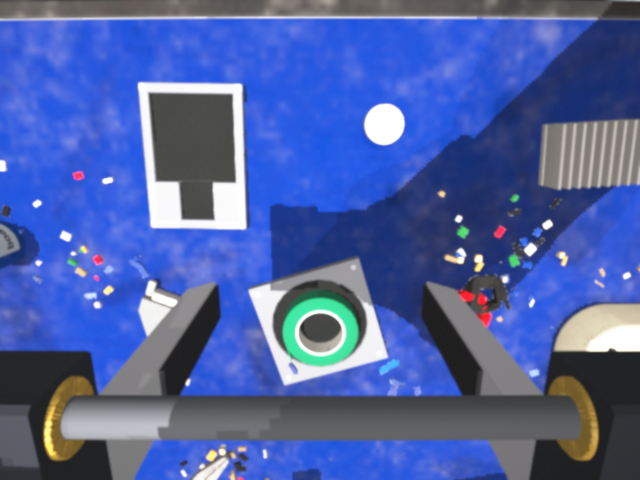

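Run:
```python
from h import *
c=dict(np.load('pics/w3.npz'))
T=np.eye(4);T[:3,:3]=Ro.from_quat([.000,1,0,0.0]).as_matrix();T[:3,3]=[.4743,-.2857,.1413]
c['extrinsics']=np.linalg.inv(T@c['tool_from_camera'])
for n,uv,z in(('tapen',[(358,258),(387,357),(286,384),(249,290)],.008),('conn',[(139,83),(243,84),(246,229),(150,229)],.008)):
    w=pix2w(c,uv,z)[:,:2]*1000; e=np.roll(w,-1,0)-w; print(n,w.mean(0).round(1),np.hypot(*e.T).round(),np.degrees(np.arctan2(e[:,1],e[:,0])).round(1))
print('tin',pix2w(c,[(384.5,124)],.018)*1000)
goto(.487,-.389,.14,68.5)
```

```text
tapen [ 553.2 -285.8] [92. 90. 91. 91.] [  16.9  -73.1 -162.2  107.2]
conn [ 419.5 -378.7] [ 74. 105.  74. 106.] [ 89.3  -1.5 -90.  178.1]
tin [[ 394.30239739 -240.66771293   18.        ]]
shift now [ -1.23 -10.34   0.13] turn 21.5 shift after turn [-4.94 -9.17  0.13]
```

The wrist view shows the tape roll in its pocket, at (320,328), about 3 mm or less from centre. On to the hood.

Call:
apply_moves --moves "-0.4 -3.4 0 0 0 7.2; 0 0 0 0 0 7.2; 0 0 0 0 0 7.1; -1.6 -3.1 0 0 0 0; -1.5 -2.9 0 0 0 0; 0 0 0 0 0 0; 0 0 0 0 0 0"

```text
time: 8.75
ee_pos: [0.4851, -0.3873, 0.1403]
tool_rot: [-0.001, 0.187, 0.982, -0.0]
force: [0.4, 0.6, -0.4]
width: 0.997
finger_force: 0.0
```

Run:
```python
from h import *
c=wrist('w4'); s=manip.state();print(s['ee_pos'],s['tool_rot'])
```

```text
[ 0.48519713 -0.38646704  0.14034579] [-4.92541734e-04  1.86454576e-01  9.82463457e-01  6.11999777e-05]
```

View pics/w4.png

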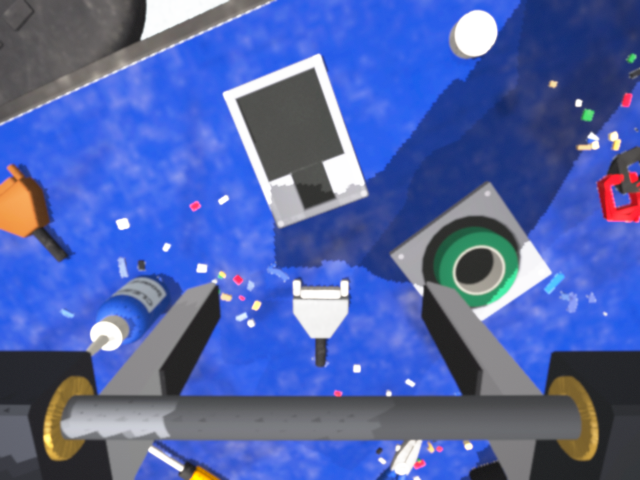

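The view shows the hood at (320,305), its stub tip at (320,365), square to the tool. The bottle at (125,310) is clear of the finger path.

Run:
```python
from h import *
c=dict(np.load('pics/w4.npz'))
T=np.eye(4);T[:3,:3]=Ro.from_quat([.1865,.9825,0,0]).as_matrix();T[:3,3]=[.4851,-.3868,.1403]
c['extrinsics']=np.linalg.inv(T@c['tool_from_camera'])
w=pix2w(c,[(297,287),(345,287),(320,365)],.008);print(w)
t=w[2,:2];f=w[:2,:2].mean(0);d=(t-f)/np.linalg.norm(t-f);print(np.linalg.norm(t-f),np.degrees(np.arctan2(d[1],d[0])))
print('origin',t-.038*d,'body',pix2w(c,[(294,310),(349,310)],.012))
g=t-.050*d;print('grip',g); goto(g[0],g[1],.0065,68.5)
```

```text
[[ 0.52070035 -0.42091794  0.008     ]
 [ 0.5347922  -0.38514795  0.008     ]
 [ 0.59328376 -0.42970658  0.008     ]]
0.0707576475107587 -22.146231525363724
origin [ 0.55808722 -0.41538165] body [[ 0.53672197 -0.42988352  0.012     ]
 [ 0.55292551 -0.38876273  0.012     ]]
grip [ 0.54697252 -0.41085799]
shift now [-6.650e+00 -1.000e-02  1.338e+01] turn 0.0 shift after turn [-6.65 -0.   13.38]
```

Call:
apply_moves --moves "-3.3 0 0 0 0 0; -3.2 0 0 0 0 0; 0 0 4 0 0 0; 0 0 4 0 0 0; 0 0 3 0 0 0; 0 0 1.5 0 0 0; 0 0 0.9 0 0 0; 0 0 0 0 0 0; 0 0 0 0 0 0"

```text
time: 9.7
ee_pos: [0.5459, -0.4112, 0.0083]
tool_rot: [0.001, 0.187, 0.982, -0.0]
force: [-0.4, -0.3, 0.3]
width: 1.008
finger_force: 0.0
```

Call:
apply_moves --moves "0 0 0 0 0 0; 0 0 0 0 0 0; 0 0 0 0 0 0; 0 0 0 0 0 0; 0 0 0 0 0 0; 0 0 0 0 0 0; 0 0 0 0 0 0; 0 0 0 0 0 0; 0 0 0 0 0 0; 0 0 0 0 0 0; 0 0 0 0 0 0; 0 0 0 0 0 0" --gripper 255

```text
time: 10.9
ee_pos: [0.5452, -0.4109, 0.007]
tool_rot: [-0.0, 0.187, 0.982, -0.0]
force: [0.6, 0.6, 0.9]
width: 0.464
finger_force: 15.0
```

Call:
apply_moves --moves "0 0 -2 0 0 0; 0 0 -4 0 0 0; 0 0 -4 0 0 0; 0 0 0 0 0 -7; 0 0 0 0 0 -7; 0 0 0 0 0 -6.5; 3.5 0.7 0 0 0 0; 3.5 0.8 0 0 0 0; 3.5 0.7 0 0 0 0; 3.3 0.7 0 0 0 0; 0 0 0 0 0 0; 0 0 0 0 0 0"

```text
time: 12.1
ee_pos: [0.4077, -0.3794, 0.1074]
tool_rot: [0.0, 0.009, 1.0, -0.0]
force: [0.5, -0.2, -0.2]
width: 0.463
finger_force: 15.0
```

Run:
```python
from h import *
c=wrist('w5'); s=manip.state();print(s['ee_pos'],s['width'])
goto(.4073,-.3795,.012,89)
```

```text
[ 0.40838036 -0.37944975  0.10733321] 0.467300258936466
shift now [ 0.12 -0.    9.53] turn -0.0 shift after turn [ 0.12 -0.    9.53]
```

View pics/w5.png

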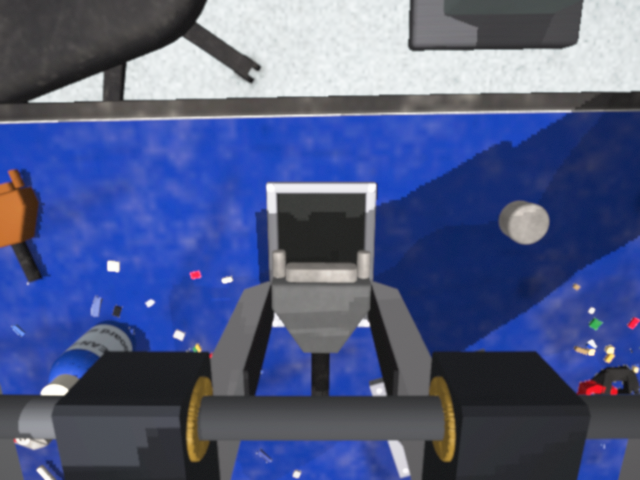

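The view shows the hood held straight, with both hood and tray centred at u≈321. Lower it.

Call:
apply_moves --moves "0 0 3 0 0 0; 0 0 3 0 0 0; 0 0 2 0 0 0; 0 0 1 0 0 0; 0 0 0.5 0 0 0; 0 0 0 0 0 0; 0 0 0 0 0 0; 0 0 0 0 0 0"

```text
time: 12.95
ee_pos: [0.4083, -0.3796, 0.0128]
tool_rot: [0.001, 0.009, 1.0, -0.0]
force: [-0.4, -0.5, -0.4]
width: 0.465
finger_force: 15.0
```

Call:
apply_moves --moves "0 0 0.1 0 0 0; 0 0 0 0 0 0"

```text
time: 13.15
ee_pos: [0.4079, -0.3794, 0.0113]
tool_rot: [0.0, 0.009, 1.0, -0.0]
force: [0.4, 0.6, -1.2]
width: 0.463
finger_force: 15.0
```

Call:
apply_moves --moves "0 0 0 0 0 0; 0 0 0 0 0 0; 0 0 0 0 0 0; 0 0 0 0 0 0; 0 0 0 0 0 0; 0 0 0 0 0 0; 0 0 -2 0 0 0; 0 0 -3.5 0 0 0; 0 0 -3.5 0 0 0; 0.4 3.5 0 0 0 0; 0.4 3.5 0 0 0 0; 0.4 3.5 0 0 0 0; 0.4 3.4 0 0 0 0; 0 0 0 0 0 0; 0 0 0 0 0 0" --gripper 0

```text
time: 14.65
ee_pos: [0.3946, -0.2396, 0.1013]
tool_rot: [0.0, 0.008, 1.0, 0.0]
force: [-1.3, 0.1, -0.2]
width: 1.002
finger_force: 0.0
```

Run:
```python
from h import *
c=wrist('w6'); s=manip.state();print(s['ee_pos'],s['width'])
goto(.3945,-.241,.007,90)
```

```text
[ 0.39457579 -0.24042424  0.10125617] 0.9992882816982179
shift now [ 0.01 -0.05  9.43] turn -1.0 shift after turn [ 0.01 -0.05  9.43]
```

View pics/w6.png

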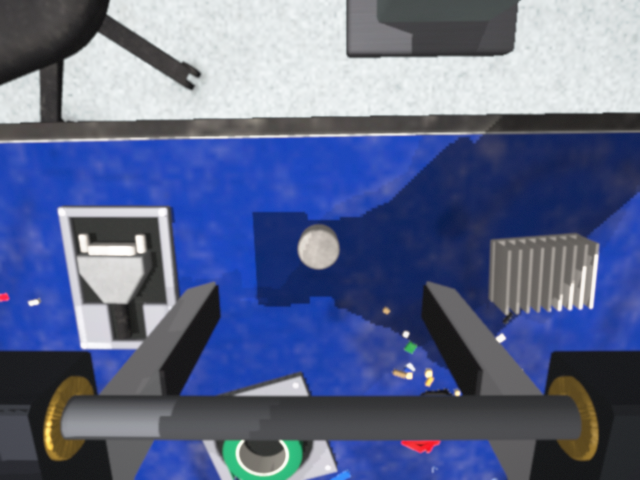

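The view shows the hood seated in its tray, at (115,280), with the stub in the slot. The tin is centred at (319,246). Grip the tin.

Call:
apply_moves --moves "0 0 3.5 0 0 0; 0 0 3.2 0 0 0; 0 0 1.8 0 0 0; 0 0 0.9 0 0 0; 0 0 0 0 0 0; 0 0 0 0 0 0"

```text
time: 15.3
ee_pos: [0.3944, -0.2408, 0.0075]
tool_rot: [0.0, 0.009, 1.0, -0.0]
force: [-0.4, -0.2, 1.0]
width: 1.002
finger_force: 0.0
```

Call:
apply_moves --moves "0 0 0 0 0 0; 0 0 0 0 0 0; 0 0 0 0 0 0; 0 0 0 0 0 0; 0 0 0 0 0 0; 0 0 0 0 0 0; 0 0 0 0 0 0; 0 0 0 0 0 0; 0 0 0 0 0 0; 0 0 0 0 0 0; 0 0 0 0 0 0; 0 0 0 0 0 0; 0 0 0 0 0 0; 0 0 0 0 0 0" --gripper 255

```text
time: 16.7
ee_pos: [0.3942, -0.2401, 0.007]
tool_rot: [-0.0, 0.009, 1.0, -0.0]
force: [0.3, -0.2, -0.9]
width: 0.282
finger_force: 15.0
```

Run:
```python
from h import *
c=dict(np.load('pics/w6.npz'))
T=np.eye(4);T[:3,:3]=Ro.from_quat([.008,1,0,0]).as_matrix();T[:3,3]=[.3946,-.2400,.1013]
c['extrinsics']=np.linalg.inv(T@c['tool_from_camera'])
for n,uv,z in(('conn',[(58,208),(172,208),(178,347),(82,348)],.008),('hoodface/tip',[(84,243),(141,242),(122,338)],.012)):
    w=pix2w(c,uv,z)[:,:2]*1000; print(n,w.mean(0).round(1),w.round(1).tolist())
print('tin',pix2w(c,[(319,242)],.018))
goto(.471,.176,.12,90)
```

```text
conn [ 418.3 -378.8] [[365.7, -414.9], [367.0, -338.3], [470.3, -345.5], [470.2, -416.6]]
hoodface/tip [ 412.8 -380.9] [[389.1, -399.0], [389.0, -360.3], [460.3, -383.5]]
tin [[ 0.38927407 -0.24072755  0.018     ]]
shift now [ -6.93  41.74 -11.3 ] turn -1.0 shift after turn [ -7.68  41.61 -11.3 ]
```

Call:
apply_moves --moves "0 0 -2 0 0 0; 0 0 -4 0 0 0; 0 0 -4 0 0 0; -0.6 3.5 0 0 0 0; -0.6 3.5 0 0 0 0; -0.6 3.5 0 0 0 0; -0.6 3.5 0 0 0 0; -0.6 3.5 0 0 0 0; -0.6 3.5 0 0 0 0; -0.6 3.5 0 0 0 0; -0.6 3.5 0 0 0 0; -0.6 3.5 0 0 0 0; -0.5 3.5 0 0 0 0; -0.5 3.4 0 0 0 0; -0.5 3.3 0 0 0 0; 0 0 0 0 0 0; 0 0 0 0 0 0; 0 0 0 0 0 0"

```text
time: 18.5
ee_pos: [0.4704, 0.1746, 0.1068]
tool_rot: [-0.0, 0.009, 1.0, -0.0]
force: [0.2, -0.0, -0.7]
width: 0.284
finger_force: 15.0
```

Run:
```python
from h import *
c=wrist('w7'); s=manip.state();print(s['ee_pos'],s['width'])
goto(.4707,.176,.012,89)
```

```text
[0.47051896 0.17449289 0.10694043] 0.2787528590145019
shift now [-0.02  0.15  9.49] turn -0.1 shift after turn [-0.02  0.15  9.49]
```

View pics/w7.png

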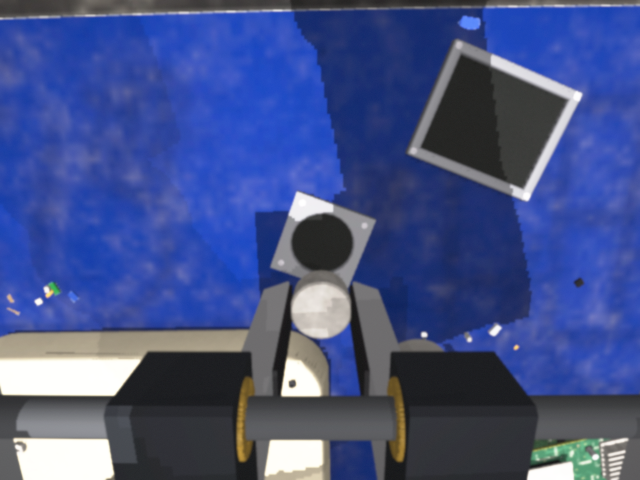

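The view shows the tin held above its tray, whose pocket is at (322,242). The heatsink tray's corners are at (459,40), (581,96), (527,200) and (408,152).

Run:
```python
from h import *
c=dict(np.load('pics/w7.npz'))
T=np.eye(4);T[:3,:3]=Ro.from_quat([.009,1,0,0]).as_matrix();T[:3,3]=[.4705,.1746,.1069]
c['extrinsics']=np.linalg.inv(T@c['tool_from_camera'])
print(pix2w(c,[(322,242)],.005)*1000)
w=pix2w(c,[(459,40),(581,96),(527,200),(408,152)],.008)[:,:2]*1000
e=np.roll(w,-1,0)-w; print(w.mean(0).round(1),np.hypot(*e.T).round(),np.degrees(np.arctan2(e[:,1],e[:,0])).round(1))
```

```text
[[470.37138783 175.84560109   5.        ]]
[392.5 288.3] [87. 72. 89. 73.] [  67.2  -22.3 -112.   156.7]
```

Call:
apply_moves --moves "0 0.1 3 0 0 0; 0 0 3 0 0 0; 0 0 2 0 0 0; 0 0 1 0 0 0; 0 0 0.5 0 0 0; 0 0 0 0 0 0; 0 0 0 0 0 0; 0 0 0 0 0 0"

```text
time: 19.35
ee_pos: [0.4712, 0.1769, 0.0128]
tool_rot: [0.001, 0.009, 1.0, 0.0]
force: [0.5, 0.6, 0.1]
width: 0.277
finger_force: 15.0
```

Call:
apply_moves --moves "0 0 0.15 0 0 0; 0 0 0 0 0 0"

```text
time: 19.55
ee_pos: [0.4711, 0.1769, 0.0109]
tool_rot: [0.0, 0.009, 1.0, 0.0]
force: [-0.6, 0.5, 4.0]
width: 0.279
finger_force: 15.0
```

Call:
apply_moves --moves "0 0 0 0 0 0; 0 0 0 0 0 0; 0 0 0 0 0 0; 0 0 0 0 0 0; 0 0 0 0 0 0; 0 0 0 0 0 0; 0 0 -2 0 0 0; 0 0 -4 0 0 0; 0 0 -4 0 0 0; 0 0 -3 0 0 0; 0 0 0 0 0 0; 0 0 0 0 0 0" --gripper 0

```text
time: 20.75
ee_pos: [0.4709, 0.1769, 0.1408]
tool_rot: [0.001, 0.009, 1.0, 0.0]
force: [-0.5, -0.2, -0.6]
width: 1.001
finger_force: 0.0
```

Run:
```python
from h import *
s=manip.state();print(np.round(s['joint_positions'],2))
c=wrist('w8'); hsv=cv2.cvtColor(c['color'],cv2.COLOR_BGR2HSV)
blob(c,(hsv[...,1]<60)&(hsv[...,2]>120),.022,'tin?')
goto(.445,-.03,.14,4)
```

```text
[-0.78  0.22  0.33  2.07 -0.1   0.86  1.16]
tin? [  181   309   143    88 10119] rect [array([568.0189, 118.668 ]), array([117.9382,  78.6819]), np.float64(88.9713)]
shift now [  2.17 -20.7    0.  ] turn 85.0 shift after turn [-20.43  -3.97   0.  ]
```

View pics/w8.png

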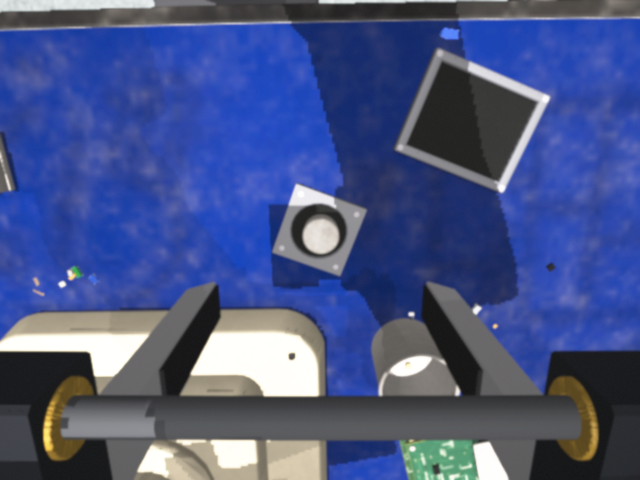

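The view shows the tin in its pocket at (321,233). Turn and go beside the heatsink.

Call:
apply_moves --moves "0 0 0 0 0 8.5; 0 0 0 0 0 8.5; 0 0 0 0 0 8.5; 0 0 0 0 0 8.5; 0 0 0 0 0 8.5; 0 0 0 0 0 8.5; 0 0 0 0 0 8.5; 0 0 0 0 0 8.5; 0 0 0 0 0 8.5; 0 0 0 0 0 8.5; -3.4 -0.6 0 0 0 0; -3.4 -0.6 0 0 0 0; -3.4 -0.7 0 0 0 0; -3.4 -0.7 0 0 0 0; -3.4 -0.7 0 0 0 0; -3.4 -0.7 0 0 0 0; 0 0 0 0 0 0; 0 0 0 0 0 0; 0 0 0 0 0 0"

```text
time: 22.7
ee_pos: [0.4448, -0.029, 0.1399]
tool_rot: [-0.0, 0.682, 0.731, -0.001]
force: [1.4, 0.8, -0.0]
width: 0.999
finger_force: 0.0
```

Run:
```python
from h import *
s=manip.state();print(s['ee_pos'],np.round(s['joint_positions'],2))
c=wrist('w9')
# heatsink top from range: world height between 0.022 and 0.035
r=c['range_z'];v,u=np.nonzero(r>0)
p=cv2.undistortPoints(np.c_[u,v].astype(float).reshape(-1,1,2),c['intrinsics'],c['dist_coeffs']).reshape(-1,2)
P=np.c_[p,np.ones(len(p))]*r[v,u][:,None]; E=c['extrinsics']; W=(P-E[:3,3])@E[:3,:3]
m=(W[:,2]>.020)&(W[:,2]<.036)&(abs(W[:,0]-.413)<.06)&(abs(W[:,1]+.09)<.07)
q=W[m]; print(m.sum(),np.median(q[:,2]),cv2.minAreaRect((q[:,:2]*1000).astype(np.float32)), np.percentile(q[:,:2],[1,50,99],axis=0))
```

```text
[ 0.44476458 -0.02900724  0.1399307 ] [-0.73  0.15  0.72  2.2  -0.13  0.84  0.14]
3575 0.026216095467186906 ((414.358154296875, -89.67398071289062), (45.21592330932617, 59.19688415527344), 3.927971601486206) [[ 0.39196203 -0.11872148]
 [ 0.4143744  -0.0895557 ]
 [ 0.43701681 -0.0598811 ]]
```

View pics/w9.png

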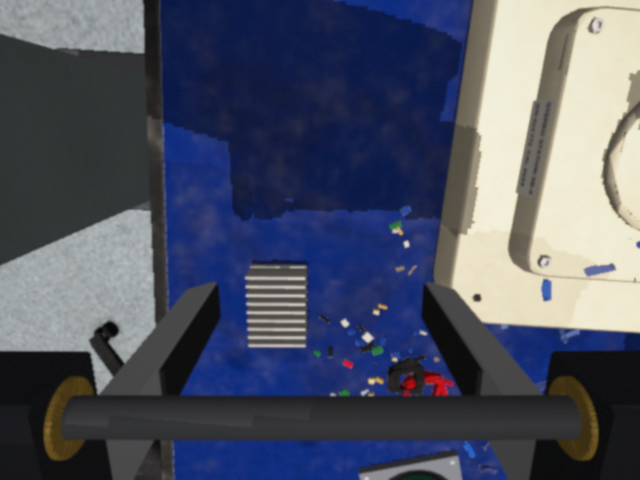

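The heatsink is at (277,305), and the depth data gives (0.4144, -0.0897), 45×59 mm, 3.9°, which matches the description.

Call:
apply_moves --moves "-3.1 -1.7 0 0 0 0; -3.1 -1.7 0 0 0 0; 0 0 3.5 0 0 0; 0 0 3.5 0 0 0; 0 0 3 0 0 0; 0 0 0 0 0 0; 0 0 0 0 0 0"

```text
time: 23.45
ee_pos: [0.4151, -0.0938, 0.0407]
tool_rot: [-0.0, 0.682, 0.731, -0.001]
force: [-0.6, -1.2, 0.4]
width: 1.0
finger_force: 0.0
```

Call:
apply_moves --moves "0 0 1.7 0 0 0; 0 0 1 0 0 0; 0 0 0.5 0 0 0; 0 0 0 0 0 0; 0 0 0 0 0 0"

```text
time: 23.95
ee_pos: [0.4156, -0.0939, 0.0091]
tool_rot: [0.0, 0.682, 0.731, 0.0]
force: [0.1, 0.7, -0.3]
width: 0.997
finger_force: 0.0
```

Call:
apply_moves --moves "0 0 0 0 0 0; 0 0 0 0 0 0; 0 0 0 0 0 0; 0 0 0 0 0 0; 0 0 0 0 0 0; 0 0 0 0 0 0; 0 0 0 0 0 0; 0 0 0 0 0 0; 0 0 0 0 0 0; 0 0 0 0 0 0; 0 0 0 0 0 0; 0 0 0 0 0 0" --gripper 255 --newtons 25

```text
time: 25.15
ee_pos: [0.4153, -0.0939, 0.0085]
tool_rot: [-0.0, 0.682, 0.731, -0.0]
force: [-1.1, 0.5, -0.5]
width: 0.476
finger_force: 25.0
```

Call:
apply_moves --moves "0 0 -2 0 0 0; 0 0 -4 0 0 0; 0 0 -4 0 0 0; 3.7 1.1 0 0 0 0; 3.7 1.1 0 0 0 0; 3.7 1.1 0 0 0 0; 3.7 1.1 0 0 0 0; 3.7 1.1 0 0 0 0; 0 0 0 0 0 6.6; 0 0 0 0 0 6.6; 0 0 0 0 0 6.5; 0 0 0 0 0 6.5; 3 -2.6 0 0 0 0; 3 -2.6 0 0 0 0; 3 -2.6 0 0 0 0; 3 -2.6 0 0 0 0; 2.5 -2.4 0 0 0 0; 0 0 0 0 0 0; 0 0 0 0 0 0"

```text
time: 27.05
ee_pos: [0.3933, 0.2774, 0.1083]
tool_rot: [0.0, 0.83, 0.558, -0.0]
force: [0.5, -1.5, -1.6]
width: 0.477
finger_force: 25.0
```

Run:
```python
from h import *
c=dict(np.load('pics/w8.npz'))
T=np.eye(4);T[:3,:3]=Ro.from_quat([.009,1,0,0]).as_matrix();T[:3,3]=[.4709,.1769,.1408]
c['extrinsics']=np.linalg.inv(T@c['tool_from_camera'])
w=pix2w(c,[(439,48),(550,98),(502,192),(395,149)],.008)[:,:2]*1000
e=np.roll(w,-1,0)-w; print(w.mean(0).round(1),np.hypot(*e.T).round(),np.degrees(np.arctan2(e[:,1],e[:,0])).round(1))
s=manip.state(); print(s['ee_pos'],s['width'])
goto(.3904,.2831,.0125,-22.2)
```

```text
[392.3 288. ] [88. 73. 88. 74.] [  67.3  -22.7 -112.   157.2]
[0.39327004 0.27738745 0.1082796 ] 0.47739824005162207
shift now [ 0.43 -0.48  9.58] turn 0.1 shift after turn [ 0.43 -0.48  9.58]
```

Call:
apply_moves --moves "0.5 -0.5 3 0 0 0; 0 0 3 0 0 0; 0 0 2 0 0 0; 0 0 1 0 0 0; 0 0 0.4 0 0 0; 0 0 0 0 0 0; 0 0 0 0 0 0; 0 0 0 0 0 0"

```text
time: 27.85
ee_pos: [0.3913, 0.2841, 0.0153]
tool_rot: [-0.0, 0.83, 0.558, 0.001]
force: [0.3, 0.1, -0.9]
width: 0.478
finger_force: 25.0
```

Call:
apply_moves --moves "0 0 0.2 0 0 0; 0 0 0 0 0 0; 0 0 0 0 0 0"

```text
time: 28.15
ee_pos: [0.3909, 0.2838, 0.0126]
tool_rot: [-0.0, 0.83, 0.558, 0.0]
force: [-0.2, 0.8, -1.4]
width: 0.475
finger_force: 25.0
```

Call:
apply_moves --moves "0 0 0 0 0 0; 0 0 0 0 0 0; 0 0 0 0 0 0; 0 0 0 0 0 0; 0 0 0 0 0 0; 0 0 0 0 0 0; 0 0 -2 0 0 0; 0 0 -4 0 0 0; 0 0 -4 0 0 0; 0 0 -3 0 0 0; 3 0 0 0 0 0; 3 0 0 0 0 0; 0 0 0 0 0 0; 0 0 0 0 0 0" --gripper 0

```text
time: 29.55
ee_pos: [0.4136, 0.3391, 0.1422]
tool_rot: [0.0, 0.83, 0.558, -0.0]
force: [-0.1, -0.2, -0.1]
width: 1.0
finger_force: 0.0
```

Run:
```python
from h import *
c=wrist('w10'); s=manip.state(); print(s['ee_pos'],s['time'])
r=c['range_z'];v,u=np.nonzero(r>0)
p=cv2.undistortPoints(np.c_[u,v].astype(float).reshape(-1,1,2),c['intrinsics'],c['dist_coeffs']).reshape(-1,2)
P=np.c_[p,np.ones(len(p))]*r[v,u][:,None]; E=c['extrinsics']; W=(P-E[:3,3])@E[:3,:3]
m=(W[:,2]>.024)&(W[:,2]<.04)&(np.hypot(W[:,0]-.392,W[:,1]-.287)<.06)
q=W[m]; print(m.sum(),np.percentile(q[:,2],[5,50,95]),cv2.minAreaRect((q[:,:2]*1000).astype(np.float32)))
t=save('top','top1')['color']; cw=c['color']
a=cv2.resize(t[190:295,150:480],(800,255),interpolation=cv2.INTER_CUBIC); b=cv2.resize(cw,(460,345))
o=np.zeros((600,800,3),np.uint8);o[:255]=a;o[255:,:460]=b;cv2.imwrite('pics/final.png',o)
```

```text
[0.41353849 0.33841071 0.14217994] 29.6
3618 [0.02469765 0.03043992 0.03279896] ((392.1017150878906, 287.5797119140625), (59.04515075683594, 45.03103256225586), 67.5453109741211)
```

View pics/final.png

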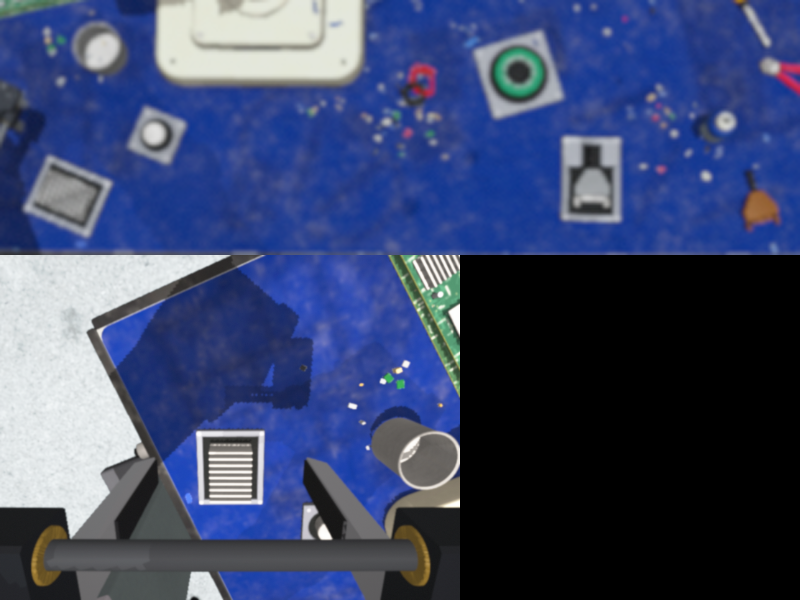

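The final picture shows all four parts in their pockets: heatsink (68,196), tin (156,134), tape roll (519,73) and hood (591,180) with its stub in the slot. The depth data puts the heatsink at (0.392, 0.2875), level with its tray at 67.5°. The beaker and bottle have not moved and the arm is clear, so I'll hand in.

```bash
python3 -c "
from station import manip
print(manip.sign_off())"
```

```text
the job is handed in; nothing more can be done
None
```

I put the heatsink, connector hood, tape roll and tin flat in their own trays, left the beaker and bottle where they stood, and handed the job in at about 30 s; the sign-off gave no verdict.

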